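# Level the block on the tilting fixture and hold the hardness probe on its test mark

## Robot

A 7-joint arm with a two-finger parallel gripper is mounted at the origin on the work surface. World frame = base frame: x ahead of the robot, y to its left, z up, the work surface at z = 0. Lengths are in m, angles in rad, forces in N, time in s.
With the tool pointing down it reaches from about 0.4 to 0.85 m from the base axis. Payload 10.4 kg.
Tool frame: the origin (TCP) lies on the centre line of the jaws, within the pads' length; the fingertips stand 11 mm ahead of it and the grasp point (between the pads) lies 8 mm behind it (tip_reach is the distance from the TCP to the fingertips, in m); z points along the fingers, y is the line along which they close (so a half turn about z gives the same grasp; the last joint's range is limited). The gripper opens to 85 mm and grips with 20 to 120 N. Pads are 22 mm wide; open, the fingers measure 114 mm over their backs; the gripper's body (76 mm by 85 mm) begins 54 mm behind the grasp point. The pads swing forward as they close: fully open they stand 13 mm farther back than shut.
Start: joints at [-1.322, 0.332, -0.065, 1.46, 0.022, 1.35, -0.088], TCP at [0.168, 0.602, 0.242] pointing down, gripper open.
Joint ranges: [-2.6, 2.6], [-0.5, 2.12], [-1.47, 1.34], [0.16, 2.42], [-1.27, 4.41], [0.06, 2.06], [-2.6, 2.6]. Speed limits (rad/s): [2.22, 2.22, 2.79, 2.79, 3.14, 3.14, 3.14].

## Interface

Orientations are given as a unit quaternion [x, y, z, w].
In Python, from workcell import get_obs, camera, hand_in, tip_reach gives the robot as it stands. The module is installed in compiled form; this text tells all that it offers.
- The arm moves only by the tool move_arm, never from a script. Its argument "plan" is a list of rows, each an object with "delta_pos": the shift along the tool's x, y, z in a scale on which 1.0 is 800 mm, a list of three; "turn": the turn, a rotation vector about the tool's x, y, z in parts of the range, where 1.0 means pi/2 rad, a list of three; "fingers": the closure, from 0 (fully open) to 1 (shut). A call has 1 to 12 rows; each row is the pose to reach, as a shift and turn from the pose commanded when the call began, along the tool's axes at that moment; what a row does not reach only later rows make up. A row lasts 1/8 s, in which the tool goes at most 62.5 mm and 10.7 degrees, less where a joint would pass 70% of its speed; a pose out of reach is approached as far as the arm can. Shift and turn numbers lie between -1 and 1, and a call with a number outside is refused. A call with a gripper value outside its range is refused whole. The fingers move at their own pace and stop on an object; "force" is the grip in N (left out, the last holds). Time passes only in rows, so rows that repeat a pose let the fingers close. It gives the time, the measured TCP pose, the force, the opening and the grip force at its end, in the units of the state.
- get_obs(): the state, without advancing time (a new reading comes with each control period).
- camera(name): name is "scene" or "top" or "wrist"; returns a dict with "color" (420x560x3 uint8, red, green, blue), "range_z" (420x560 float32, m along the optical axis (not along the pixel's ray), 0 where there is no reading), "fx", "fy", "cx", "cy" (pixels), "R" (3x3) and "t" (3): a world point X has camera coordinates R X + t; the wrist camera has in their place "tool_from_camera" (4x4, takes a point from camera to tool coordinates, whose origin is the TCP and whose axes are the flange's). Camera axes: x right, y down, z forward; pixel columns grow to the right and rows downward; lengths in m; the calibration is good to about 2 mm. A picture is of the moment at which its call begins: read the wrist's pose just before it.
- hand_in(): hands the job in; it is judged then, once.
The state is a dict: "clock": time; "joint_pos": joint angles; "joint_velocities": joint speeds; "tau": joint torques, N m; "position": TCP position; "ee_rot": TCP orientation; "ft_force": force on the tool from outside, world axes, zero at the start; "torque": the same for the moment, N m; "grip_width": opening from 0.0 (shut) to 1.0 (fully open); "grasp_force": force on a finger pad.
Only numpy, scipy, OpenCV 4.12 (cv2) and the standard library are available. Lean on these libraries where they do the work, as an engineer would, in place of code of your own. Each camera call takes 0.05 s, during which the arm holds its last target. There are 200 camera calls.

## Task

Crank the handwheel of the tilting fixture until the top face of the clamped metal block lies level, then let go of it and lift the blue hardness probe out of its grey holder. Set the probe's brass nose inside the red ring on the block and hold it there for the reading: upright and square to the face, pressed gently so that the spring nose goes about half way in (4 of its 8 mm). Finish while still holding the probe pressed on the mark like this, with the block still level and the other things on the bench left where they are.

Things in the scene. Friction and masses are not known exactly. Their poses are not given: they have to be found in the camera images.
- fixture: grey tilting trunnion fixture, fixed: base 170 mm in x, in y from -200 to +130 mm, 16 mm thick; two uprights, 115 mm high at y = +-97 mm, carry a cradle with a black vise that clamps a metal block; on its -y side a worm gearbox 136 mm high, handwheel on top. Origin: underside, below the cradle's middle; the tilt axis runs along its y axis, 85 mm above the bench
- cradle (a joint): tilt of the cradle and block about the fixture's y axis, rad; 0 = the block's top face is level; positive = the face leans to the fixture's +x side. It starts 10 to 24 degrees over and moves only with the handwheel (self-locking worm drive)
- handwheel (a joint): angle of the handwheel, rad, counter-clockwise from above positive; cradle tilt = handwheel / 24 (one turn = 15 degrees); 0 = level, so turn it clockwise from above to bring the block level, 0.65 to 1.6 turns. Range -3.5 to 13. Stiff by about 0.12 Nm (2 to 3 N at the handle) and stays where it is left; it can be turned past level
- wheel_centre (a point): point on the vertical axis of the handwheel (bright metal, 125 mm across, rim at 149 mm above the bench), at the mid-height of its crank handle, 184 mm above the bench
- handle (a point): middle of the handwheel's upright black crank handle: 21 mm across, from 159 to 209 mm above the bench, 52 mm from the wheel's axis; its sleeve spins freely on its pin, so the gripper need not turn with it
- workpiece: metal block, 50 x 60 mm seen from above, clamped in the vise (its top stands 25 mm above the black vise jaws); origin on the tilt axis, 44 mm below the top face
- spot (a point): test mark: centre of the red painted ring (18 mm inside, 22 mm outside diameter) on the block's top face; z is the face's normal. 129 mm above the bench when level
- probe: blue hand-held hardness probe, 178 mm long, about 0.26 kg, standing nose down in the holder; origin on its axis at the tip of the free nose, z up along the probe. Going up: brass nose 6 mm across; steel barrel 18 mm across from 12 to 60 mm; black collar 34 mm across from 60 to 68 mm, resting on the holder's top; round grip 24 mm across from 68 to 178 mm (black cap on top)
- nose_tip (a point): tip of the probe's brass spring nose (moves in with it)
- nose (a joint): how far the spring nose is pushed in, m: 0 = out, 0.008 = fully in. Spring: 2 N to start, 4.9 N at 4 mm, 7.7 N fully in, hard beyond that
- holder: grey plastic probe holder fixed to the bench, 80 x 80 mm, 75 mm high, with an upright 23 mm hole in the middle; the probe's nose hangs 15 mm above the bench; origin under its middle. It may stand on either side of the fixture
- ref_block: round steel hardness reference block, 64 mm across, 16 mm high, lying loose; origin under its centre. A bystander
- driver: orange and black cordless driver standing on its battery (115 x 75 mm foot, 205 mm tall); origin under the battery. A bystander
- wrench: steel wrench, 180 mm long, lying on the mat, bystander; origin under its middle
- caliper: digital caliper lying flat, 235 mm long, 13 mm high; bystander; origin under its middle
- oil_bottle: yellow oil bottle with red cap, 54 mm across, 150 mm tall, standing; bystander; origin under its middle
- brush: small brush, 200 mm long, lying on the mat, bystander; origin under its middle
- blank_tray: blue tray, 160 x 200 x 60 mm, with metal blanks; bystander; origin under its middle
Mind the look-alikes: they are no part of the job. Leave any brown look-alike of the probe alone.

How it is judged:
On the way, in this order (a step that is already met when the one before it is completed fails the run):
1. the handwheel has been cranked until the block's top face is level, and let go (angle between spot's own z axis and vertical below 0.055 rad and velocity of joint handwheel between -0.3 and 0.3 rad/s and contact force between the fingers and fixture below 0.2 N), for 0.2 s.
2. the probe is lifted clear out of its holder in the gripper, the block still level (angle between spot's own z axis and vertical below 0.055 rad and height (world z) of nose_tip above 0.08 m and contact force between the fingers and probe above 1 N), for 0.2 s.
3. the probe's nose is pressed lightly in the red ring, square to the level face (angle between spot's own z axis and vertical below 0.055 rad and distance between nose_tip and spot below 0.0065 m and value of joint nose between 0.0015 and 0.0068 m and contact force between probe and workpiece between 1.5 and 12 N and angle between the z axis of probe and the z axis of spot, either way round below 0.1 rad and contact force between the fingers and probe above 1 N), for 0.3 s.
At the end, for the whole second after the job is handed in: The block's top face is level within 3 degrees; the gripper holds the probe with its nose tip within 6.5 mm of the centre of the red ring, square to the face within 5.7 degrees, spring nose pressed in 1.5 to 6.8 mm with 1.5 to 12 N on the block, at rest; the robot does not touch the fixture itself (all of step 3 and linear speed of probe below 0.02 m/s and contact force between the arm and fixture below 0.2 N); the arm keeps its last pose, push and grip.
It fails at once if the probe is pressed on the block with more than 20 N (contact force between probe and workpiece above 20 N).
It fails at once if another thing on the bench is shifted by more than 30 mm (distance of any of ref_block, driver, wrench, caliper, oil_bottle, brush, blank_tray from where it was at the start of the episode above 0.03 m).
It also fails if it takes over 64 s, if anything falls off the work surface, if the arm or the gripper's body presses on something with over 40 N, if the wrist force passes 120 N, or if a joint passes its speed limit or range.

## Working session

There is one attempt and no reset: what is moved stays moved. The work goes in short steps, Python scripts to look and compute and a tool call to move; the robot and the scene stay as the last step left them, time stands still between calls to the robot, and variables do not carry over. Pictures are saved under pics/ and viewed, at most 10 in all, crops included, and the job is handed in when it is done.

Besides the shell and the picture viewer there is one more tool, called after "Call:" as name(argument=value, ...) on one line, values as JSON. move_arm: Moves the arm, as the interface text tells. Its arguments: {"type":"object","properties":{"plan":{"type":"array","items":{"type":"object","properties":{"delta_pos":{"type":"array","items":{"type":"number"}},"turn":{"type":"array","items":{"type":"number"}},"fingers":{"type":"number"}}}},"force":{"type":"number"}},"required":["plan"]}

```bash
mkdir -p pics
cat > h.py <<'E'
import numpy as np, cv2
from workcell import get_obs, camera, hand_in, tip_reach
def cloud(c):
    z=c["range_z"]; v,u=np.indices(z.shape)
    P=np.stack([(u-c["cx"])/c["fx"]*z,(v-c["cy"])/c["fy"]*z,z],-1)
    return (P-c["t"])@c["R"]   # R^T (P-t)
E
python3 - <<'E'
from h import *
o=get_obs(); print({k:np.round(v,3) for k,v in o.items()}, tip_reach)
for n in("scene","top"):
    c=camera(n); cv2.imwrite(f"pics/{n}0.png",c["color"][...,::-1]); np.savez(f"pics/{n}0.npz",**c)
    print(n,c["fx"],c["cx"],c["cy"],np.round(-c["R"].T@c["t"],3),np.round(c["R"],2).tolist())
E
```

```text
{'clock': np.float64(0.0), 'joint_pos': array([-1.322,  0.333, -0.065,  1.461,  0.022,  1.35 , -0.089]), 'joint_velocities': array([-0.002, -0.002, -0.   , -0.002,  0.   ,  0.001, -0.   ]), 'tau': array([ 0.0000e+00, -6.2543e+01,  4.9000e-02, -3.9162e+01,  1.6000e-02,
        1.0000e-02, -0.0000e+00]), 'position': array([0.168, 0.602, 0.241]), 'ee_rot': array([ 0.135,  0.991, -0.001, -0.   ]), 'ft_force': array([-0.489,  0.047, -0.352]), 'torque': array([0.008, 0.072, 0.036]), 'grasp_force': np.float64(0.0), 'grip_width': np.float64(0.996)} 0.011
scene 451.2158191802173 280.42930538389504 214.91258682502607 [ 1.175 -0.42   1.117] [[0.57, 0.82, 0.01], [0.65, -0.45, -0.62], [-0.5, 0.36, -0.78]]
top 478.71612015541876 275.0944662495255 214.09892322803395 [0.4   0.043 1.751] [[-0.02, -1.0, -0.0], [-1.0, 0.02, -0.08], [0.08, -0.0, -1.0]]
```

View pics/scene0.png

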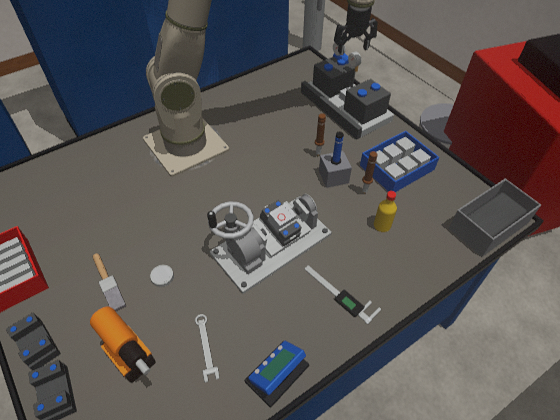

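View pics/top0.png

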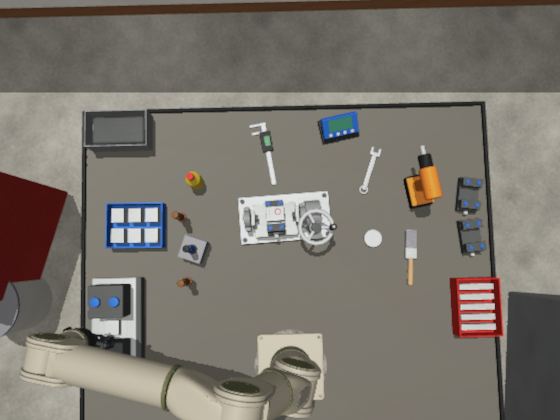

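The scene view shows the fixture in the middle with the wheel at (230,222) and its handle at (212,218). The blue probe is at (337,148), between two brown look-alikes. In the top view the wheel is at (317,227), the handle at (333,226), the ring at (278,212) and the holder at (193,250).

```bash
cat > m.py <<'E'
from h import *
def load(n): return dict(np.load(f"pics/{n}0.npz"))
for n,box in (("top",dict(fix=(185,250,230,345),hold=(230,270,172,212))),("scene",dict(fix=(185,300,195,345),hold=(128,190,312,356)))):
    c=load(n); P=cloud(c); hsv=cv2.cvtColor(c["color"],cv2.COLOR_RGB2HSV); H,S,V=[hsv[...,i].astype(int) for i in range(3)]
    def M(b): m=np.zeros(H.shape,bool); m[b[0]:b[1],b[2]:b[3]]=1; return m
    f=M(box["fix"]); z=P[...,2]
    base=f&(z>.008)&(z<.024)&(V>120); r=cv2.minAreaRect(P[base][:,:2].astype(np.float32)*1000); print(n,"base",base.sum(),r)
    rim=f&(z>.141)&(z<.158)&(V>110)&(S<60); e=P[rim]; 
    A=np.c_[2*e[:,:2],np.ones(len(e))]; s=np.linalg.lstsq(A,(e[:,:2]**2).sum(1),rcond=None)[0]; print(" rim minrect",rim.sum(),cv2.minEnclosingCircle(e[:,:2].astype(np.float32)*1000), s[:2])
    hd=f&(z>.165)&(z<.225)&(V<90); print(" handle",hd.sum(),np.median(P[hd],0), P[hd].min(0),P[hd].max(0))
    red=f&((H<8)|(H>172))&(S>90)&(V>60); print(" red",red.sum(),np.median(P[red],0),np.argwhere(red).mean(0))
    if red.sum()>3:
        q=np.median(P[red],0); near=f&(np.hypot(*(P[...,:2]-q[:2]).transpose(2,0,1))<.022)&(abs(z-q[2])<.02)&(V>110); pp=P[near]
        _,_,vt=np.linalg.svd(pp-pp.mean(0)); nn=vt[2]*np.sign(vt[2][2]); print(" plane",near.sum(),nn, np.degrees(np.arccos(nn[2])))
    h=M(box["hold"]); top=h&(z>.068)&(z<.08)&(S<60); print(" holder",top.sum(),cv2.minAreaRect(P[top][:,:2].astype(np.float32)*1000))
    bl=h&(H>100)&(H<130)&(S>110)&(z>.085); print(" blue",bl.sum(),np.median(P[bl],0))
    cap=h&(z>.165); print(" cap",cap.sum(),P[cap].mean(0) if cap.any() else "",P[h][:,2].max())
E
python3 m.py
python3 - <<'E'
from h import *
t=cv2.imread("pics/top0.png"); cv2.imwrite("pics/crop.png",cv2.resize(t[180:300,160:350],None,fx=4,fy=4,interpolation=cv2.INTER_CUBIC))
E
```

```text
top base 1590 ((534.4484252929688, -0.949951171875), (416.8085021972656, 234.43626403808594), 88.63043212890625)
 rim minrect 381 ((498.38134765625, -51.58477020263672), 104.60273742675781) [ 0.48848569 -0.08873351]
 handle 22 [ 0.48168929 -0.14170424  0.20819709] [ 0.47597258 -0.15320207  0.16531506] [ 0.49208723 -0.13543974  0.21355122]
 red 0 [nan nan nan] [nan nan]
 holder 366 ((424.5344543457031, 335.1920166015625), (80.62218475341797, 79.24128723144531), 70.28396606445312)
 blue 35 [0.42311531 0.32475427 0.14415672]
 cap 53 [0.42181535 0.31110906 0.30840487] 1.7514054600827031
scene base 1770 ((616.7586059570312, 12.50982666015625), (338.1678161621094, 331.0492858886719), 3.438756227493286)
 rim minrect 470 ((490.2966003417969, -94.7555923461914), 62.31089782714844) [ 0.49218894 -0.09365706]
 handle 110 [ 0.49314758 -0.14879528  0.19325275] [ 0.4780295  -0.15622704  0.16509261] [ 0.49870094 -0.13733369  0.21428954]
 red 13 [0.54605506 0.03276004 0.1274101 ] [216.76923077 281.07692308]
 plane 172 [ 0.20829156 -0.01271376  0.97798414] 12.044962012775512
 holder 359 ((386.0618896484375, 346.94268798828125), (82.04019165039062, 168.5955047607422), 72.00670623779297)
 blue 160 [0.43370166 0.32755173 0.13174987]
 cap 98 [0.49070613 0.26942437 0.26056915] 1.1173710063628048
  return _methods._mean(a, axis=axis, dtype=dtype,
  ret = um.true_divide(
m.py:11: RuntimeWarning: Mean of empty slice.
  red=f&((H<8)|(H>172))&(S>90)&(V>60); print(" red",red.sum(),np.median(P[red],0),np.argwhere(red).mean(0))
```

View pics/crop.png

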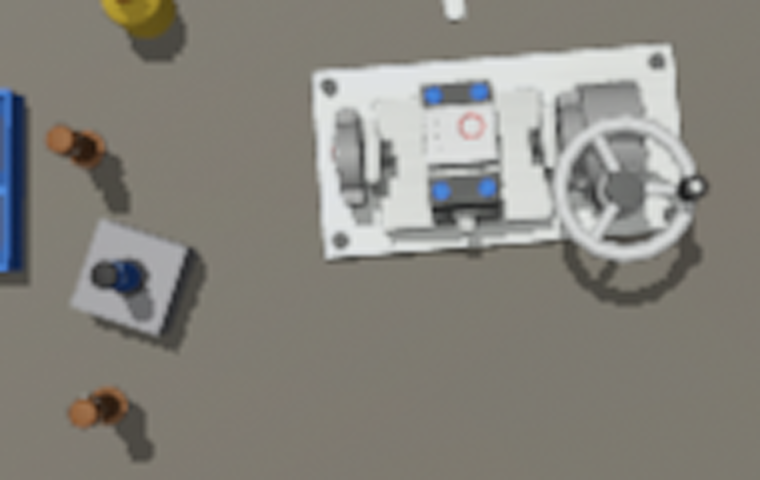

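The crop shows the handle top at about (692,186), the wheel centre at (626,188) and the ring at (471,127). The probe cap is at (105,275), leaning outward by parallax. I'll cast rays for these points.

```bash
cat >> h.py <<'E'
def ray(c,u,v,z):
    C=-c["R"].T@c["t"]; d=c["R"].T@np.array([(u-c["cx"])/c["fx"],(v-c["cy"])/c["fy"],1]); return C+d*(z-C[2])/d[2]
def tooldelta(target,o=None):
    from scipy.spatial.transform import Rotation as Ro
    o=o or get_obs(); return Ro.from_quat(o["ee_rot"]).inv().apply(np.array(target)-o["position"])
E
python3 - <<'E'
from h import *
c=dict(np.load("pics/top0.npz")); s=dict(np.load("pics/scene0.npz"))
q=lambda x,y,z: np.round(ray(c,x/4+160-.4,y/4+180-.4,z),4)
print("handle",q(692,186,.209),"wheel",q(626,188,.149),"probe cap",q(105,275,.193),"ring",q(471,127,.127))
b=[q(*p,.016) for p in((312,73),(672,45),(682,235),(327,259))]; print("base",b, np.mean(b,0))
e=b[0]-b[1]; print("yaw",np.arctan2(-e[0],e[1]), np.linalg.norm(e))
for n,k in((c,"top"),(s,"scene")):
    P=cloud(n); hsv=cv2.cvtColor(n["color"],cv2.COLOR_RGB2HSV)
    # block face
    m=(np.hypot(P[...,0]-.546,P[...,1]-.032)<.024)&(P[...,2]>.11)&(P[...,2]<.145)&(hsv[...,2]>110)
    X=P[m]; A=np.c_[X[:,:2],np.ones(len(X))]
    w=np.ones(len(X),bool)
    for _ in range(5):
        k_=np.linalg.lstsq(A[w],X[w,2],rcond=None)[0]; r=X[:,2]-A@k_; w=abs(r)<max(.002,1.5*np.std(r[w]))
    print(k,m.sum(),w.sum(),"slope->tilt deg x,y",np.degrees(np.arctan(-k_[:2])),np.std(r[w]))
    m=(np.hypot(P[...,0]-.424,P[...,1]-.334)<.06)&(P[...,2]>.08)&(P[...,2]<.21); X=P[m]
    print(" probe pts",m.sum(),np.median(X,0),X.max(0),X.min(0))
    g=(P[...,2]>.066)&(P[...,2]<.082)&(np.hypot(P[...,0]-.424,P[...,1]-.334)<.07); print(" holder",g.sum(),cv2.minAreaRect(P[g][:,:2].astype(np.float32)*1000))
print(tooldelta([.45,.3,.36]))
E
```

```text
handle [ 0.4855 -0.1422  0.209 ] wheel [ 0.4884 -0.094   0.149 ] probe cap [0.4254 0.3348 0.193 ] ring [0.5448 0.0344 0.127 ]
base [array([0.6076, 0.1776, 0.016 ]), array([ 0.6254, -0.1514,  0.016 ]), array([ 0.452 , -0.1548,  0.016 ]), array([0.438, 0.167, 0.016])] [0.53075 0.0096  0.016  ]
yaw 0.054050646060118335 0.3294811678988649
top 125 71 slope->tilt deg x,y [12.42230901  3.63308094] 0.0016707980580737123
 probe pts 154 [0.42354601 0.32831473 0.09079563] [0.47022994 0.3799529  0.20141423] [0.37907029 0.29238372 0.08000027]
 holder 410 ((424.5231628417969, 335.0896301269531), (81.38062286376953, 79.28641510009766), 70.28067016601562)
scene 196 111 slope->tilt deg x,y [ 8.96988547 -0.90330457] 0.001061672398038447
 probe pts 292 [0.43299741 0.32764512 0.1320354 ] [0.47715795 0.37495202 0.19965733] [0.38738047 0.2972732  0.08002958]
 holder 406 ((425.0574035644531, 334.49102783203125), (82.26165771484375, 87.29824829101562), 71.33683013916016)
[-0.35294681 -0.21502568 -0.11810811]
```

The rows are not in the units I measure in: shifts go in shares of 800 mm and turns go in shares of pi/2 rad. I convert before sending: -0.5 m is -0.625, -0.45 m is -0.5625.

Call:
move_arm(plan=[{"delta_pos": [-0.0625, -0.0375, -0.0625], "turn": [0, 0, 0], "fingers": 0}, {"delta_pos": [-0.125, -0.075, -0.1125], "turn": [0, 0, 0], "fingers": 0}, {"delta_pos": [-0.1938, -0.1125, -0.1475], "turn": [0, 0, 0], "fingers": 0}, {"delta_pos": [-0.25, -0.15, -0.1475], "turn": [0, 0, 0], "fingers": 0}, {"delta_pos": [-0.3125, -0.1875, -0.1475], "turn": [0, 0, 0], "fingers": 0}, {"delta_pos": [-0.375, -0.225, -0.1475], "turn": [0, 0, 0], "fingers": 0}, {"delta_pos": [-0.4375, -0.2688, -0.1475], "turn": [0, 0, 0], "fingers": 0}, {"delta_pos": [-0.475, -0.3375, -0.1475], "turn": [0, 0, 0], "fingers": 0}, {"delta_pos": [-0.5, -0.4125, -0.1475], "turn": [0, 0, 0], "fingers": 0}, {"delta_pos": [-0.525, -0.4875, -0.1475], "turn": [0, 0, 0], "fingers": 0}, {"delta_pos": [-0.55, -0.5625, -0.1475], "turn": [0, 0, 0], "fingers": 0}, {"delta_pos": [-0.575, -0.625, -0.1475], "turn": [0, 0, 0], "fingers": 0}])

```text
clock: 1.6
position: [0.4762, -0.0046, 0.3602]
ee_rot: [0.135, 0.991, 0.0, -0.0]
ft_force: [1.7, 0.5, -0.2]
grip_width: 1.004
grasp_force: 0.0
```

Run:
```python
from h import *
o=get_obs(); print(o["clock"],o["position"],o["ee_rot"],o["joint_pos"],tooldelta([.478,-.13,.34]),tooldelta([.487,-.145,.186]))
```

```text
1.6 [ 0.47617146 -0.00463843  0.3602049 ] [ 1.35386344e-01  9.90792844e-01  2.78634768e-04 -1.17854677e-05] [-0.5926232  -0.06856572  0.48370913  1.65739481  0.03133231  1.54481802
  1.18849701] [-0.03539546 -0.12028646  0.02013537] [-0.04810494 -0.13240659  0.17412749]
```

Converted, -0.12 m is -0.15, -0.06 m is -0.075.

Call:
move_arm(plan=[{"delta_pos": [-0.025, -0.075, 0.0125], "turn": [0, 0, 0], "fingers": 0}, {"delta_pos": [-0.045, -0.15, 0.025], "turn": [0, 0, 0], "fingers": 0}, {"delta_pos": [-0.045, -0.15, 0.025], "turn": [0, 0, 0], "fingers": 0}, {"delta_pos": [-0.045, -0.15, 0.025], "turn": [0, 0, 0], "fingers": 0}])

```text
clock: 2.1
position: [0.479, -0.1274, 0.3401]
ee_rot: [0.136, 0.991, 0.0, -0.0]
ft_force: [0.1, 0.3, 0.5]
grip_width: 1.003
grasp_force: 0.0
```

```bash
cat >> h.py <<'E'
def wrist():
    """wrist picture with R,t added so that ray/cloud work in world"""
    from scipy.spatial.transform import Rotation as Ro
    o=get_obs(); c=camera("wrist"); W=np.eye(4); W[:3,:3]=Ro.from_quat(o["ee_rot"]).as_matrix(); W[:3,3]=o["position"]
    E=np.linalg.inv(W@c["tool_from_camera"]); c["R"]=E[:3,:3]; c["t"]=E[:3,3]; return o,c
E
python3 - <<'E'
from h import *
o,c=wrist(); np.savez("pics/w1.npz",**c); cv2.imwrite("pics/w1.png",c["color"][...,::-1]); print(o["position"],np.round(c["tool_from_camera"],3).tolist())
E
```

```text
[ 0.47900248 -0.12740244  0.3400591 ] [[-0.001, -0.961, -0.277, 0.07], [1.0, -0.001, -0.001, 0.002], [0.0, -0.277, 0.961, -0.132], [0.0, 0.0, 0.0, 1.0]]
```

View pics/w1.png

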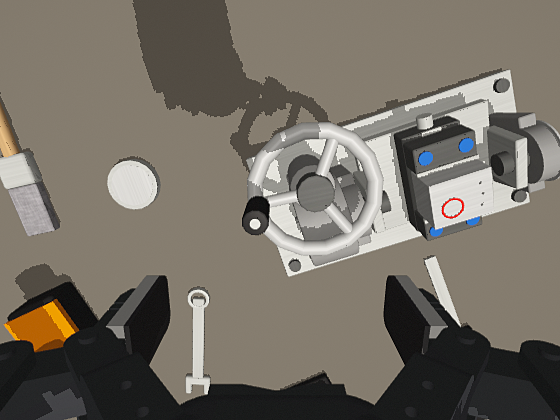

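The wrist view shows the handle top at (255,223), the wheel hub at (315,189) and the ring at (453,208).

```bash
cat > face.py <<'E'
from h import *
def face(c,q,rad=.022):
    P=cloud(c); m=(np.linalg.norm(P-q,axis=-1)<rad); X=P[m]; w=np.ones(len(X),bool)
    for _ in range(6):
        mu=X[w].mean(0); n=np.linalg.svd(X[w]-mu)[2][2]; n*=np.sign(n[2]); r=(X-mu)@n; w=abs(r)<.0025
    return n,w.sum(),np.std(r[w])
def red(c,box):
    hsv=cv2.cvtColor(c["color"],cv2.COLOR_RGB2HSV); m=((hsv[...,0]<8)|(hsv[...,0]>172))&(hsv[...,1]>120)&(hsv[...,2]>80)
    k=np.zeros(m.shape,bool); k[box[0]:box[1],box[2]:box[3]]=1; m&=k
    p=np.argwhere(m)[:,::-1].astype(np.float32); e=cv2.fitEllipse(cv2.convexHull(p)); return e,np.median(cloud(c)[m],0)
E
python3 - <<'E'
from face import *
c=dict(np.load("pics/w1.npz"))
e,q=red(c,(190,230,435,475)); n,k,s=face(c,q); print("ring",e,q,"n",n,k,s,"tilt",np.degrees(np.arctan2(n[0],n[2])),np.degrees(np.arctan2(n[1],n[2])))
print("ringray",ray(c,*e[0],q[2]))
print("handle",ray(c,254.5,223,.209))
P=cloud(c);V=c["color"].max(2); 
m=(np.hypot(P[...,0]-.489,P[...,1]+.094)<.075)&(P[...,2]>.143)&(P[...,2]<.158)&(V>110)
X=P[m][:,:2]; r=np.hypot(X[:,0]-.489,X[:,1]+.094); X=X[r>.048]
print("wheel",len(X),cv2.minEnclosingCircle(X.astype(np.float32)*1000),cv2.fitEllipse(cv2.convexHull(X.astype(np.float32)*1000)))
E
```

```text
ring ((452.3541259765625, 207.79782104492188), (18.47714614868164, 23.59868049621582), 56.66767120361328) [0.54669964 0.03503602 0.12728673] n [0.19131891 0.00637072 0.98150725] 1315 0.0006798550402966455 tilt 11.029990672248772 0.37188761153328914
ringray [0.54616474 0.03434561 0.12728673]
handle [ 0.48589597 -0.14486329  0.209     ]
wheel 4935 ((488.630126953125, -92.59484100341797), 61.94025421142578) ((488.5029296875, -92.59580993652344), (122.1536636352539, 123.07808685302734), 102.38691711425781)
```

Converted, 0.16 m is 0.2, -0.0115 m is -0.0144.

Call:
move_arm(plan=[{"delta_pos": [-0.0144, -0.0188, 0.05], "turn": [0, 0, 0], "fingers": 0}, {"delta_pos": [-0.0144, -0.0188, 0.1125], "turn": [0, 0, 0], "fingers": 0}, {"delta_pos": [-0.0144, -0.0188, 0.1625], "turn": [0, 0, 0], "fingers": 0}, {"delta_pos": [-0.0144, -0.0188, 0.2], "turn": [0, 0, 0], "fingers": 0}, {"delta_pos": [-0.0144, -0.0188, 0.2], "turn": [0, 0, 0], "fingers": 0}, {"delta_pos": [-0.0144, -0.0188, 0.2], "turn": [0, 0, 0], "fingers": 1}, {"delta_pos": [-0.0144, -0.0188, 0.2], "turn": [0, 0, 0], "fingers": 1}, {"delta_pos": [-0.0144, -0.0188, 0.2], "turn": [0, 0, 0], "fingers": 1}, {"delta_pos": [-0.0144, -0.0188, 0.2], "turn": [0, 0, 0], "fingers": 1}, {"delta_pos": [-0.0144, -0.0188, 0.2], "turn": [0, 0, 0], "fingers": 1}, {"delta_pos": [-0.0144, -0.0188, 0.2], "turn": [0, 0, 0], "fingers": 1}], force=30)

```text
clock: 3.52
position: [0.4865, -0.1463, 0.1811]
ee_rot: [0.136, 0.991, -0.0, 0.001]
ft_force: [-2.0, -3.2, 7.0]
grip_width: 0.239
grasp_force: 29.7
```

Run:
```python
from h import *
from scipy.spatial.transform import Rotation as Ro
o=get_obs(); R=Ro.from_quat(o["ee_rot"]).inv()
C=np.array([.4886,-.093]); print(o["position"],o["ft_force"],o["grip_width"],o["grasp_force"])
a0=np.radians(-92.9); p=lambda a:np.r_[C+.052*np.array([np.cos(a),np.sin(a)]),0]
for k in range(0,23): print(k, np.round(R.apply(p(a0-np.radians(12*k))-p(a0)),4))
```

```text
[ 0.4864736  -0.14632481  0.18110113] [-2.04039529 -3.15671948  7.04167325] 0.23927446399535626 29.696068167686462
0 [0. 0. 0.]
1 [ 0.0108 -0.0013 -0.    ]
2 [ 0.0216 -0.0003 -0.    ]
3 [ 0.032  0.003 -0.   ]
4 [ 0.0415  0.0083 -0.0001]
5 [ 0.0497  0.0154 -0.0001]
6 [ 0.0562  0.0242 -0.0001]
7 [ 0.0607  0.034  -0.0001]
8 [ 0.0631  0.0446 -0.0001]
9 [ 0.0632  0.0555 -0.0001]
10 [ 0.0611  0.0662 -0.0001]
11 [ 0.0568  0.0762 -0.0001]
12 [ 0.0505  0.085  -0.0001]
13 [ 0.0425  0.0924 -0.0001]
14 [ 0.0332  0.098  -0.0001]
15 [ 2.290e-02  1.014e-01 -1.000e-04]
16 [ 1.210e-02  1.027e-01 -1.000e-04]
17 [ 0.0013  0.1017 -0.    ]
18 [-0.0091  0.0985 -0.    ]
19 [-0.0186  0.0932 -0.    ]
20 [-0.0267  0.086   0.    ]
21 [-0.0332  0.0773  0.    ]
22 [-0.0378  0.0674  0.    ]
```

Converted, 0.0631 m is 0.0789, 0.0446 m is 0.0558.

Call:
move_arm(plan=[{"delta_pos": [0.0135, -0.0016, 0], "turn": [0, 0, 0], "fingers": 1}, {"delta_pos": [0.027, -0.0004, 0], "turn": [0, 0, 0], "fingers": 1}, {"delta_pos": [0.04, 0.0038, 0], "turn": [0, 0, 0], "fingers": 1}, {"delta_pos": [0.0519, 0.0104, 0], "turn": [0, 0, 0], "fingers": 1}, {"delta_pos": [0.0621, 0.0193, 0], "turn": [0, 0, 0], "fingers": 1}, {"delta_pos": [0.0703, 0.0303, 0], "turn": [0, 0, 0], "fingers": 1}, {"delta_pos": [0.0759, 0.0425, 0], "turn": [0, 0, 0], "fingers": 1}, {"delta_pos": [0.0789, 0.0558, 0], "turn": [0, 0, 0], "fingers": 1}])

```text
clock: 4.53
position: [0.4378, -0.0854, 0.1811]
ee_rot: [0.136, 0.991, 0.0, 0.001]
ft_force: [4.9, -3.3, 3.7]
grip_width: 0.235
grasp_force: 30.2
```

Converted, -0.0722 m is -0.0903, -0.0618 m is -0.0773.

Call:
move_arm(plan=[{"delta_pos": [0.0001, 0.0136, 0], "turn": [0, 0, 0], "fingers": 1}, {"delta_pos": [-0.0025, 0.027, 0], "turn": [0, 0, 0], "fingers": 1}, {"delta_pos": [-0.0079, 0.0395, 0], "turn": [0, 0, 0], "fingers": 1}, {"delta_pos": [-0.0158, 0.0505, 0], "turn": [0, 0, 0], "fingers": 1}, {"delta_pos": [-0.0258, 0.0598, 0], "turn": [0, 0, 0], "fingers": 1}, {"delta_pos": [-0.0374, 0.0668, 0], "turn": [0, 0, 0], "fingers": 1}, {"delta_pos": [-0.0503, 0.071, 0], "turn": [0, 0, 0], "fingers": 1}, {"delta_pos": [-0.0638, 0.0726, 0], "turn": [0, 0, 0], "fingers": 1}, {"delta_pos": [-0.0773, 0.0714, 0], "turn": [0, 0, 0], "fingers": 1}, {"delta_pos": [-0.0903, 0.0674, 0], "turn": [0, 0, 0], "fingers": 1}])

```text
clock: 5.78
position: [0.5213, -0.0534, 0.181]
ee_rot: [0.136, 0.991, -0.0, -0.0]
ft_force: [-7.8, -4.2, 14.8]
grip_width: 0.234
grasp_force: 30.9
```

Run:
```python
from face import *
for n,b in(("top",(200,225,262,295)),("scene",(200,232,265,300))):
    c=camera(n); cv2.imwrite(f"pics/{n}1.png",c["color"][...,::-1])
    try:
        e,q=red(c,b); nn,k,s=face(c,q); print(n,e,q,np.degrees(np.arctan2(nn[:2],nn[2])),k,s)
    except Exception as x: print(n,x)
```

```text
top OpenCV(4.12.0) /io/opencv/modules/imgproc/src/shapedescr.cpp:356: error: (-215:Assertion failed) n >= 0 && (depth == CV_32F || depth == CV_32S) in function 'fitEllipseNoDirect'

scene OpenCV(4.12.0) /io/opencv/modules/imgproc/src/shapedescr.cpp:361: error: (-201:Incorrect size of input array) There should be at least 5 points to fit the ellipse in function 'fitEllipseNoDirect'
```

Converted, -0.16 m is -0.2, -0.0311 m is -0.0389.

Call:
move_arm(plan=[{"delta_pos": [-0.0119, -0.0066, 0], "turn": [0, 0, 0], "fingers": 1}, {"delta_pos": [-0.022, -0.0156, 0], "turn": [0, 0, 0], "fingers": 1}, {"delta_pos": [-0.0301, -0.0265, 0], "turn": [0, 0, 0], "fingers": 1}, {"delta_pos": [-0.0359, -0.0389, 0], "turn": [0, 0, 0], "fingers": 1}, {"delta_pos": [-0.0359, -0.0389, 0], "turn": [0, 0, 0], "fingers": 1}, {"delta_pos": [-0.0359, -0.0389, 0], "turn": [0, 0, 0], "fingers": 0}, {"delta_pos": [-0.0359, -0.0389, 0], "turn": [0, 0, 0], "fingers": 0}, {"delta_pos": [-0.0359, -0.0389, 0], "turn": [0, 0, 0], "fingers": 0}, {"delta_pos": [-0.0359, -0.0389, 0], "turn": [0, 0, 0], "fingers": 0}, {"delta_pos": [-0.0359, -0.0389, -0.0625], "turn": [0, 0, 0], "fingers": 0}, {"delta_pos": [-0.0359, -0.0389, -0.1375], "turn": [0, 0, 0], "fingers": 0}, {"delta_pos": [-0.0234, -0.0389, -0.2], "turn": [0, 0, 0], "fingers": 0}])

```text
clock: 7.38
position: [0.531, -0.088, 0.3424]
ee_rot: [0.136, 0.991, -0.0, 0.0]
ft_force: [0.3, -0.1, -0.1]
grip_width: 1.002
grasp_force: 0.0
```

Run:
```python
from h import *
o=get_obs(); print(o["position"],o["grip_width"],tooldelta([.45,0.02,.36]))
```

```text
[ 0.53103883 -0.08798695  0.34242353] 1.0017960540736184 [ 0.10706066  0.08224009 -0.01766323]
```

Converted, 0.105 m is 0.1313, 0.03 m is 0.0375.

Call:
move_arm(plan=[{"delta_pos": [0.0375, 0.0625, -0.0125], "turn": [0, 0, 0], "fingers": 0}, {"delta_pos": [0.0775, 0.1313, -0.025], "turn": [0, 0, 0], "fingers": 0}, {"delta_pos": [0.0775, 0.1313, -0.025], "turn": [0, 0, 0], "fingers": 0}, {"delta_pos": [0.0775, 0.1313, -0.025], "turn": [0, 0, 0], "fingers": 0}, {"delta_pos": [0.0775, 0.1313, -0.025], "turn": [0, 0, 0], "fingers": 0}])

```text
clock: 8.0
position: [0.4996, 0.0285, 0.3601]
ee_rot: [0.137, 0.991, -0.0, -0.0]
ft_force: [-0.0, -0.1, -0.3]
grip_width: 0.995
grasp_force: 0.0
```

Run:
```python
from face import *
o,c=wrist(); np.savez("pics/w2.npz",**c); cv2.imwrite("pics/w2.png",c["color"][...,::-1])
e,q=red(c,(60,320,150,420)); n,k,s=face(c,q); print(o["position"],e,q,ray(c,*e[0],.129),np.degrees(np.arctan2(n[:2],n[2])),k,s)
print(tooldelta([.425,.335,.30]))
```

```text
[0.49961437 0.0285152  0.3600866 ] ((338.7022705078125, 195.78782653808594), (35.528907775878906, 128.50819396972656), 67.05236053466797) [0.53746729 0.035467   0.12909125] [0.53012045 0.0875173  0.129     ] [0.03391836 0.03856534] 1302 0.0007481448919173593
[0.15475778 0.27482573 0.06004466]
```

View pics/w2.png

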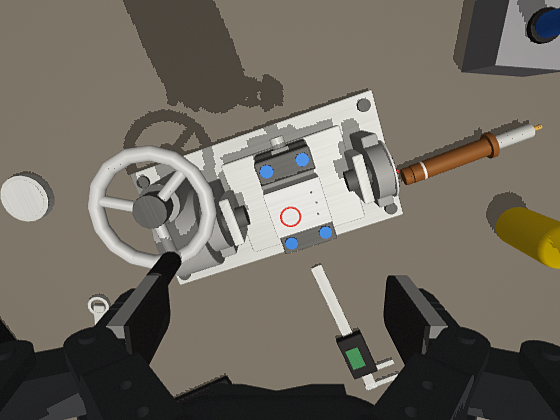

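The block is now level: the face normal is within 0.05° of vertical, and the ring is at (290,216). One brown look-alike, at (410–540,130–180), now lies on its side. I'll check what knocked it and whether the other things have moved.

Run:
```python
from face import *
c=dict(np.load("pics/w2.npz")); e,q=red(c,(200,232,274,306)); print(e,q,ray(c,*e[0],.129))
t=camera("top"); cv2.imwrite("pics/t2.png",t["color"][...,::-1])
a=cv2.imread("pics/top0.png"); b=cv2.imread("pics/t2.png")
cv2.imwrite("pics/cmp.png",np.hstack([cv2.resize(x[100:310,70:270],None,fx=1.9,fy=1.9) for x in(a,b)]))
```

```text
((290.21435546875, 216.43740844726562), (19.652517318725586, 20.879682540893555), 86.79019927978516) [0.53793677 0.03354342 0.12914298] [0.53788534 0.03410247 0.129     ]
```

View pics/cmp.png

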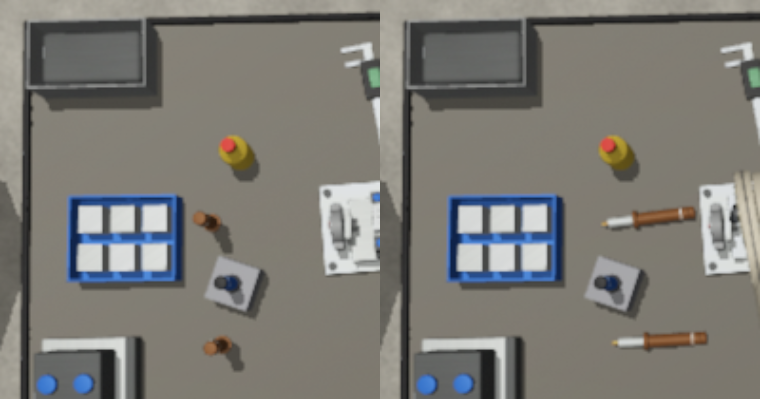

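Both brown look-alikes were free-standing on their noses and toppled the same way on their own. Nothing else has moved. Next is the probe.

Converted, 0.275 m is 0.3438, 0.25 m is 0.3125.

Call:
move_arm(plan=[{"delta_pos": [0.0375, 0.0625, 0], "turn": [0, 0, 0], "fingers": 0}, {"delta_pos": [0.075, 0.125, 0], "turn": [0, 0, 0], "fingers": 0}, {"delta_pos": [0.1125, 0.1875, 0], "turn": [0, 0, 0], "fingers": 0}, {"delta_pos": [0.15, 0.25, 0.025], "turn": [0, 0, 0], "fingers": 0}, {"delta_pos": [0.175, 0.3125, 0.05], "turn": [0, 0, 0], "fingers": 0}, {"delta_pos": [0.1938, 0.3438, 0.075], "turn": [0, 0, 0], "fingers": 0}, {"delta_pos": [0.1938, 0.3438, 0.075], "turn": [0, 0, 0], "fingers": 0}, {"delta_pos": [0.1938, 0.3438, 0.075], "turn": [0, 0, 0], "fingers": 0}, {"delta_pos": [0.1938, 0.3438, 0.075], "turn": [0, 0, 0], "fingers": 0}])

```text
clock: 9.22
position: [0.425, 0.3352, 0.3012]
ee_rot: [0.137, 0.991, 0.001, 0.0]
ft_force: [0.4, -1.6, 0.2]
grip_width: 1.002
grasp_force: 0.0
```

Run:
```python
from face import *
o,c=wrist(); cv2.imwrite("pics/w3.png",c["color"][...,::-1]); P=cloud(c)
d=np.hypot(P[...,0]-.425,P[...,1]-.335)
m=(d<.03)&(P[...,2]>.184)&(P[...,2]<.205); X=P[m]; print(o["position"],m.sum(),np.median(X,0),cv2.minEnclosingCircle(X[:,:2].astype(np.float32)*1000))
m=(d<.07)&(P[...,2]>.068)&(P[...,2]<.079); print(cv2.minAreaRect(P[m][:,:2].astype(np.float32)*1000))
q=np.r_[np.array(cv2.minEnclosingCircle(X[:,:2].astype(np.float32))[0]),.147]; print(tooldelta(q), o["ft_force"])
```

```text
[0.42503848 0.33519024 0.3012178 ] 914 [0.42446176 0.3367722  0.19268798] ((425.4225158691406, 336.4709167480469), 11.781954765319824)
((425.8310546875, 336.3363952636719), (80.16891479492188, 80.56522369384766), 70.2061767578125)
[-0.00024073  0.00104165  0.15416444] [ 0.38816409 -1.58653827  0.18236988]
```

Converted, 0.154 m is 0.1925, 0.12 m is 0.15.

Call:
move_arm(plan=[{"delta_pos": [0, 0.0013, 0.05], "turn": [0, 0, 0], "fingers": 0}, {"delta_pos": [0, 0.0013, 0.1], "turn": [0, 0, 0], "fingers": 0}, {"delta_pos": [0, 0.0013, 0.15], "turn": [0, 0, 0], "fingers": 0}, {"delta_pos": [0, 0.0013, 0.1925], "turn": [0, 0, 0], "fingers": 0}, {"delta_pos": [0, 0.0013, 0.1925], "turn": [0, 0, 0], "fingers": 0}, {"delta_pos": [0, 0.0013, 0.1925], "turn": [0, 0, 0], "fingers": 1}, {"delta_pos": [0, 0.0013, 0.1925], "turn": [0, 0, 0], "fingers": 1}, {"delta_pos": [0, 0.0013, 0.1925], "turn": [0, 0, 0], "fingers": 1}, {"delta_pos": [0, 0.0013, 0.1925], "turn": [0, 0, 0], "fingers": 1}, {"delta_pos": [0, 0.0013, 0.1925], "turn": [0, 0, 0], "fingers": 1}, {"delta_pos": [0, 0.0013, 0.1925], "turn": [0, 0, 0], "fingers": 1}], force=60)

```text
clock: 10.65
position: [0.4246, 0.3375, 0.1471]
ee_rot: [0.136, 0.991, 0.0, 0.0]
ft_force: [-1.2, -1.5, 6.9]
grip_width: 0.264
grasp_force: 58.1
```

Converted, -0.18 m is -0.225, -0.015 m is -0.0188.

Call:
move_arm(plan=[{"delta_pos": [0, 0, -0.0188], "turn": [0, 0, 0], "fingers": 1}, {"delta_pos": [0, 0, -0.0438], "turn": [0, 0, 0], "fingers": 1}, {"delta_pos": [0, 0, -0.075], "turn": [0, 0, 0], "fingers": 1}, {"delta_pos": [0, 0, -0.1125], "turn": [0, 0, 0], "fingers": 1}, {"delta_pos": [0, 0, -0.15], "turn": [0, 0, 0], "fingers": 1}, {"delta_pos": [0, 0, -0.1875], "turn": [0, 0, 0], "fingers": 1}, {"delta_pos": [0, 0, -0.225], "turn": [0, 0, 0], "fingers": 1}, {"delta_pos": [0, 0, -0.225], "turn": [0, 0, 0], "fingers": 1}, {"delta_pos": [0, 0, -0.225], "turn": [0, 0, 0], "fingers": 1}])

```text
clock: 11.78
position: [0.4239, 0.3371, 0.3256]
ee_rot: [0.135, 0.991, -0.0, -0.0]
ft_force: [-0.5, 0.2, -2.5]
grip_width: 0.267
grasp_force: 58.7
```

```bash
cat > probe.py <<'E'
from face import *
from scipy.spatial.transform import Rotation as Ro
def axis(names=("top","scene")):
    "probe axis & nose found in world from depth of the fixed cameras, near the TCP"
    o=get_obs(); p=o["position"]
    for n in names:
        c=camera(n); cv2.imwrite(f"pics/p_{n}.png",c["color"][...,::-1]); np.savez(f"pics/p_{n}.npz",**c)
    return o
if __name__=="__main__":
    o=axis(("scene",)); c=dict(np.load("pics/p_scene.npz")); p=o["position"]
    x=c["R"]@(p-[0,0,.06])+c["t"]; u=int(x[0]/x[2]*c["fx"]+c["cx"]); v=int(x[1]/x[2]*c["fy"]+c["cy"])
    print(p,o["ft_force"],u,v); w=c["color"][max(0,v-60):v+60,u-60:u+60,::-1]; cv2.imwrite("pics/pc.png",cv2.resize(w,None,fx=4,fy=4,interpolation=cv2.INTER_CUBIC))
    print(tooldelta([.5379,.034,p[2]]))
E
python3 probe.py
```

```text
[0.42393894 0.33712995 0.32559649] [-0.53062223  0.22677294 -2.45206723] 342 114
[-1.91229961e-01 -2.61333083e-01 -1.99236437e-04]
```

View pics/pc.png

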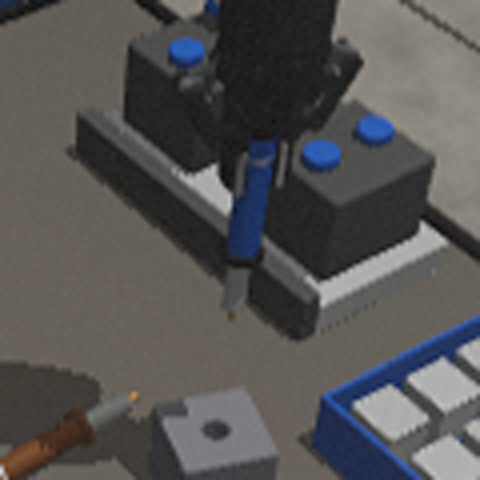

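The probe is lifted clear, with its nose at crop (232,318) and the grip top at (260,150). I'll check how far it leans in the jaws.

```bash
cat > lean.py <<'E'
from face import *
def lean(o,c):
    p=o["position"]; pr=lambda X:(lambda x:(x[:2]/x[2])*c["fx"]+[c["cx"],c["cy"]])(c["R"]@X+c["t"])
    hsv=cv2.cvtColor(c["color"],cv2.COLOR_RGB2HSV); P=cloud(c)
    near=(np.linalg.norm(P-(p-[0,0,.05]),axis=-1)<.1)
    b=near&(hsv[...,0]>100)&(hsv[...,0]<130)&(hsv[...,1]>120)&(P[...,2]<p[2]-.015)&(np.hypot(P[...,0]-p[0],P[...,1]-p[1])<.035)
    X=P[b].astype(float); vx=cv2.fitLine(X.astype(np.float32),cv2.DIST_HUBER,0,1e-4,1e-4).ravel(); d=vx[:3]*np.sign(vx[2])
    uv=np.argwhere(b)[:,::-1].astype(np.float32); l=cv2.fitLine(uv,cv2.DIST_HUBER,0,.01,.01).ravel()
    a0,a1=pr(p-[0,0,.02]),pr(p-[0,0,.07]); g=a1-a0
    print("blue",b.sum(),"3D lean deg",np.degrees(d[:2]/d[2]),"img angle",np.degrees(np.arctan2(l[0]*np.sign(l[1]),abs(l[1]))),"vertical would be",np.degrees(np.arctan2(*g)),"centroid",uv.mean(0),"nose proj if upright",pr(p-[0,0,.132]),pr(p-[0,0,.02]))
if __name__=="__main__":
    lean(get_obs(),dict(np.load("pics/p_scene.npz")))
    o=get_obs(); t=camera("top"); lean(o,t)
E
python3 lean.py
```

```text
blue 108 3D lean deg [2.3537416 3.3309946] img angle -11.293851 vertical would be -8.265631935139366 centroid [343.03705 110.74074] nose proj if upright [339.52585383 132.86568732] [343.86721776 102.98123849]
blue 1 3D lean deg [0. 0.] img angle 0.0 vertical would be 86.76167319084483 centroid [183. 246.] nose proj if upright [185.15495269 248.86391562] [178.1377327  248.46688324]
```

Converted, -0.261 m is -0.3263, -0.238 m is -0.2975.

Call:
move_arm(plan=[{"delta_pos": [-0.0375, -0.05, 0], "turn": [0, 0, 0], "fingers": 1}, {"delta_pos": [-0.075, -0.1, 0], "turn": [0, 0, 0], "fingers": 1}, {"delta_pos": [-0.1125, -0.1525, 0], "turn": [0, 0, 0], "fingers": 1}, {"delta_pos": [-0.15, -0.2038, 0], "turn": [0, 0, 0], "fingers": 1}, {"delta_pos": [-0.1875, -0.255, 0], "turn": [0, 0, 0], "fingers": 1}, {"delta_pos": [-0.2188, -0.2975, 0], "turn": [0, 0, 0], "fingers": 1}, {"delta_pos": [-0.2388, -0.3263, 0.0125], "turn": [0, 0, 0], "fingers": 1}, {"delta_pos": [-0.2388, -0.3263, 0.0375], "turn": [0, 0, 0], "fingers": 1}, {"delta_pos": [-0.2388, -0.3263, 0.0625], "turn": [0, 0, 0], "fingers": 1}, {"delta_pos": [-0.2388, -0.3263, 0.0625], "turn": [0, 0, 0], "fingers": 1}, {"delta_pos": [-0.2388, -0.3263, 0.0625], "turn": [0, 0, 0], "fingers": 1}])

```text
clock: 13.25
position: [0.5383, 0.0347, 0.2767]
ee_rot: [0.135, 0.991, 0.0, 0.0]
ft_force: [-0.3, 0.6, -1.9]
grip_width: 0.27
grasp_force: 58.8
```

Run:
```python
from lean import *
o=get_obs(); print(o["position"],o["ft_force"],tooldelta([.5379,.034,.261]))
s=camera("scene"); lean(o,s); np.savez("pics/s4.npz",**s)
x=s["R"]@np.array([.538,.034,.135])+s["t"]; u,v=(x[:2]/x[2]*s["fx"]+[s["cx"],s["cy"]]).astype(int); print(u,v)
o,c=wrist(); np.savez("pics/w4.npz",**c)
a=cv2.resize(s["color"][v-55:v+30,u-40:u+40],(400,425),interpolation=cv2.INTER_CUBIC); b=c["color"][:, 90:490][:420]
cv2.imwrite("pics/c4.png",np.hstack([a[:420],b])[...,::-1])
```

```text
[0.5382716  0.03472012 0.27673169] [-0.34811656  0.56344017 -1.85787621] [ 0.00016752 -0.0007949   0.01573159]
blue 110 3D lean deg [4.1160107 2.7707307] img angle -9.639559 vertical would be -0.6355957937672353 centroid [280.12726 191.60909] nose proj if upright [279.84577172 210.80154618] [280.14862227 183.50220501]
279 213
```

View pics/c4.png

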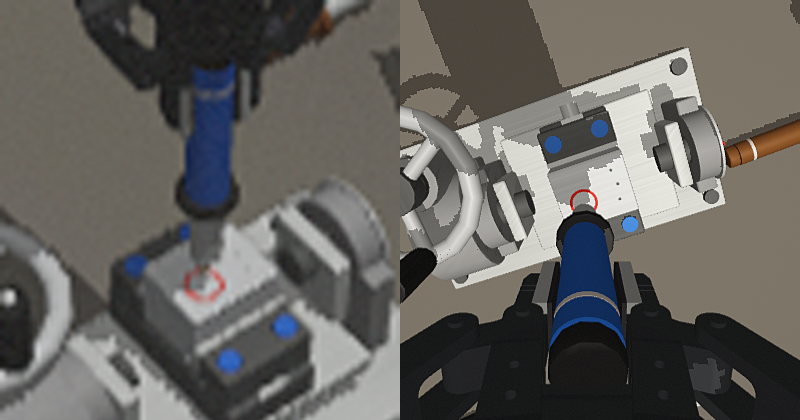

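```bash
cat > cyl.py <<'E'
from face import *
from scipy.optimize import least_squares
def cyl(c):
    z=c["range_z"]; v,u=np.indices(z.shape); T=c["tool_from_camera"]
    P=np.stack([(u-c["cx"])/c["fx"]*z,(v-c["cy"])/c["fy"]*z,z],-1)@T[:3,:3].T+T[:3,3]
    hsv=cv2.cvtColor(c["color"],cv2.COLOR_RGB2HSV)
    b=(hsv[...,0]>100)&(hsv[...,0]<130)&(hsv[...,1]>120)&(abs(P[...,1])<.03)&(abs(P[...,0])<.04)&(P[...,2]>-.035)&(P[...,2]<.055)
    X=P[b]; f=lambda p:np.hypot(X[:,0]-p[0]-p[2]*X[:,2],X[:,1]-p[1]-p[3]*X[:,2])-.012
    r=least_squares(f,[0,0,0,0],loss="huber",f_scale=.001); p=r.x
    print("n",b.sum(),"z",X[:,2].min(),X[:,2].max(),"axis x0,y0 mm",p[:2]*1e3,"lean deg x,y",np.degrees(p[2:]),"nose tool mm",(p[:2]+p[2:]*.132)*1e3,"res",np.std(f(p)))
    cy=cv2.moments(b.astype(np.uint8)); return p
if __name__=="__main__": cyl(dict(np.load("pics/w4.npz")))
E
python3 cyl.py
```

```text
n 4897 z -0.0349944928352877 0.054909580736309416 axis x0,y0 mm [-1.87064524  1.44006765] lean deg x,y [ 0.24466943 -0.79686664] nose tool mm [-1.30696734 -0.39578129] res 0.0003169348649572005
```

The cylinder fit shows the probe leaning less than 1°, with its nose about 1.5 mm off the ring centre. I'll lower it with that small correction.

Converted, 0.0165 m is 0.0206, 0.0014 m is 0.0018.

Call:
move_arm(plan=[{"delta_pos": [0.0018, -0.0005, 0.0063], "turn": [0, 0, 0], "fingers": 1}, {"delta_pos": [0.0018, -0.0005, 0.0125], "turn": [0, 0, 0], "fingers": 1}, {"delta_pos": [0.0018, -0.0005, 0.0163], "turn": [0, 0, 0], "fingers": 1}, {"delta_pos": [0.0018, -0.0005, 0.0188], "turn": [0, 0, 0], "fingers": 1}, {"delta_pos": [0.0018, -0.0005, 0.0206], "turn": [0, 0, 0], "fingers": 1}, {"delta_pos": [0.0018, -0.0005, 0.0206], "turn": [0, 0, 0], "fingers": 1}, {"delta_pos": [0.0018, -0.0005, 0.0206], "turn": [0, 0, 0], "fingers": 1}])

```text
clock: 14.22
position: [0.5368, 0.0346, 0.26]
ee_rot: [0.136, 0.991, 0.0, 0.0]
ft_force: [-0.2, -0.9, 1.2]
grip_width: 0.27
grasp_force: 59.1
```

Converted, 0.0025 m is 0.0031, 0.002 m is 0.0025.

Call:
move_arm(plan=[{"delta_pos": [0, 0, 0.0013], "turn": [0, 0, 0], "fingers": 1}, {"delta_pos": [0, 0, 0.0025], "turn": [0, 0, 0], "fingers": 1}, {"delta_pos": [0, 0, 0.0031], "turn": [0, 0, 0], "fingers": 1}, {"delta_pos": [0, 0, 0.0031], "turn": [0, 0, 0], "fingers": 1}, {"delta_pos": [0, 0, 0.0031], "turn": [0, 0, 0], "fingers": 1}, {"delta_pos": [0, 0, 0.0031], "turn": [0, 0, 0], "fingers": 1}, {"delta_pos": [0, 0, 0.0031], "turn": [0, 0, 0], "fingers": 1}, {"delta_pos": [0, 0, 0.0031], "turn": [0, 0, 0], "fingers": 1}])

```text
clock: 15.22
position: [0.5367, 0.0347, 0.2573]
ee_rot: [0.135, 0.991, 0.0, 0.0]
ft_force: [0.8, -0.7, 2.7]
grip_width: 0.262
grasp_force: 59.3
```

Run:
```python
from cyl import *
o,c=wrist(); np.savez("pics/w5.npz",**c); print(o["position"],o["ft_force"],o["joint_velocities"].round(4)); cyl(c)
e,q=red(c,(150,270,230,340)); print(e, ray(c,*e[0],.129)); n,k,s=face(c,np.array([.5379,.034,.129]),.03); print(np.degrees(n[:2]),k,s)
s=camera("scene"); a=cv2.resize(s["color"][165:235,240:320],(480,420),interpolation=cv2.INTER_CUBIC); b=cv2.resize(c["color"][150:290,230:336],(318,420))
cv2.imwrite("pics/c5.png",np.hstack([a,b])[...,::-1])
```

```text
[0.53673732 0.03466656 0.25730977] [ 0.77459217 -0.65739028  2.69396715] [ 0.0001  0.0008  0.0006 -0.002   0.0006 -0.0015 -0.001 ]
n 4914 z -0.03498348997661391 0.05480635273146925 axis x0,y0 mm [-1.85980322  1.42851383] lean deg x,y [ 0.30052095 -0.8188393 ] nose tool mm [-1.16745265 -0.45795649] res 0.00043207774966263693
((273.8389892578125, 210.40577697753906), (27.395679473876953, 29.393781661987305), 82.48346710205078) [0.53743846 0.03414101 0.129     ]
[ 0.04941115 -0.04169678] 2662 0.0006774497053187597
```

View pics/c5.png

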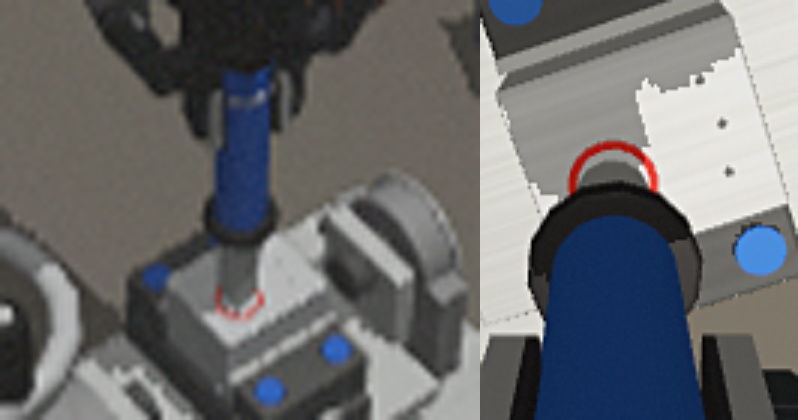

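The nose sits inside the ring, about 5 N has been added (roughly 4 mm of travel), and everything is steady. I'll hand in now.

```bash
python3 -c "
from workcell import hand_in; print(hand_in())"
```

```text
the job is handed in; nothing more can be done
None
```

I handed the job in with the block level (within about 0.1°) and the probe held in the red ring, less than 1° off upright, pressed with about 5 N (roughly 4 mm of nose travel); both free-standing brown look-alikes fell over during the run, apparently by themselves, and the judge's verdict was not shown.

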